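# Load the parts feeder and switch it on

## Robot

A 6-joint arm with a two-finger parallel gripper is mounted at the origin on the work surface. World frame = base frame: x ahead of the robot, y to its left, z up, the work surface at z = 0. Lengths are in m, angles in rad, forces in N, time in s.
With the tool pointing down it reaches from about 0.225 to 0.875 m from the base axis. Payload 3.4 kg.
Tool frame: the origin (TCP) lies at the very end of the fingers, on their centre line; the grasp point (between the pads) lies 19 mm behind it (manip.hold_point_z is the distance from the TCP to the grasp point, in m); z points along the fingers, y is the line along which they close (so a half turn about z gives the same grasp; the last joint's range is limited). The gripper opens to 85 mm and grips with 20 to 120 N. Pads are 22 mm wide; open, the fingers measure 114 mm over their backs; the gripper's body (76 mm by 85 mm) begins 54 mm behind the grasp point. The pads swing forward as they close: fully open they stand 13 mm farther back than shut.
Start: joints at [1.098, 0.276, 1.505, -0, 1.361, -0.121], TCP at [0.198, 0.54, 0.231] pointing down, gripper open.
Joint ranges: [-2.89, 2.89], [-0.75, 2.08], [0.22, 2.7], [-1.18, 4.32], [0.11, 2.71], [-2.7, 2.7]. Speed limits (rad/s): [2.57, 2.57, 3.14, 3.14, 3.14, 3.14].

## Interface

Orientations are given as a unit quaternion [w, x, y, z].
In Python, from rig import readout, viewer, order, manip gives the robot as it stands. The module is installed in compiled form; this text tells all that it offers.
- The arm moves only by the tool send_rows, never from a script. Its arguments are lists of equal length, an entry for each row: "xyz": the shift along the world's x, y, z in m, a list of three; "delta_rot": the turn, a rotation vector about the world's x, y, z in degrees, a list of three. In form: {"xyz": [[tx, ty, tz], ...], "delta_rot": [[wx, wy, wz], ...]}. A call has 1 to 12 rows; each row shifts and turns the commanded pose from where the row before left it; what a row does not reach is not made up. A row lasts 1/10 s, in which the tool goes at most 50 mm and 8.59 degrees, less where a joint would pass 70% of its speed; a pose out of reach is approached as far as the arm can. A call with a gripper value outside its range is refused whole. "gripper" is the finger opening in m, from 0 to 0.0854, set as the call begins (left out, the last holds). The fingers move at their own pace and stop on an object; "force" is the grip in N (left out, the last holds). Time passes only in rows, so rows that do not move let the fingers close. It gives the time, the measured TCP pose, the force, the opening and the grip force at its end, in the units of the state.
- readout.get_state(): the state, without advancing time (a new reading comes with each control period).
- viewer.get_image(name): name is "side" or "top"; returns a dict with "color" (480x640x3 uint8, red, green, blue), "depth" (480x640 float32, m along the optical axis (not along the pixel's ray), 0 where there is no reading), "K" (3x3 intrinsics, pixels), "camera_from_world" (4x4, takes a point from world to camera coordinates). Camera axes: x right, y up, looking along -z (the intrinsics and any distortion apply to the point x, -y, -z); pixel columns grow to the right and rows downward; lengths in m; the calibration is good to about 2 mm. A picture is of the moment at which its call begins.
- order.sign_off(): hands the job in; it is judged then, once.
The state is a dict: "clock": time; "qpos": joint angles; "qd": joint speeds; "effort": joint torques, N m; "position": TCP position; "ee_rot": TCP orientation; "contact_force": force on the tool from outside, world axes, zero at the start; "moment": the same for the moment, N m; "width": finger opening in m; "gripper_force": force on a finger pad.
Only numpy, scipy, OpenCV 4.12 (cv2) and the standard library are available. Lean on these libraries where they do the work, as an engineer would, in place of code of your own. Each camera call takes 0.05 s, during which the arm holds its last target. There are 200 camera calls.

## Task

Raise the feeder's loading tray by its handle until all four bearing blocks have slid into the hopper, and let the tray back down. Then switch the feeder on: lift the sprung cover of its switch box, throw the toggle fully over to the side away from the robot, and let the cover drop shut again (it sinks slowly by itself). Do not shift or knock over the other things on the bench.

Things in the scene. Friction and masses are not known exactly. Their poses are not given: they have to be found in the camera images.
- feeder: Sizes in mm. Fixed grey sheet-metal parts feeder: open hopper with a hinged loading tray in front; stands left or right of the robot's x axis. Origin on the bench below the tray hinge; x points from tray into hopper (away from the robot, yaw up to 0.25), z up. Hopper: x 0 to 200, 220 wide (y), walls 6, floor at z 30, wall on the tray side up to 120, other walls to 165.
- tray_handle (a point): Middle of the tray's handle: round dark bar, 12 thick, 100 long along the feeder's y, on two end stubs, 36 clear of the tray's front wall, whose top is 20 higher. 150 above the bench, 172 towards feeder -x from tray_hinge when the tray is down; nothing beneath it. Its axis is parallel to the hinge, so it can roll between fingers that pinch it across.
- tray_hinge (a point): Tray hinge axis (parallel to feeder y), 130 above the bench, above the hopper's near wall.
- tray (a joint): Tray angle, rad: 0 = down level, grows as the handle is raised up and over towards the hopper; stop 1.3. Steel tray 132 long, 170 wide, walls 40 high on three sides, open at the hinge end: the load slides out between about 0.7 and 1.2. 3 to 6 N at the handle raises it; let go, it falls back down by its weight.
- switchbox: Sizes in mm. The feeder's switch box: fixed grey steel box, 120 x 120 x 80 high, on its top a hood-like hinged cover over a toggle. Origin on the bench directly below the toggle's pivot; x axis points away from the robot (yaw up to 0.25), z up; the box spans -40 to 80 along x.
- cover_lip (a point): Middle of the free front edge of the cover's lifting lip: a flat level aluminium tab, 66 wide (y), 4 thick, sticking 27 out from the cover's front wall towards the robot. 104 above the bench when shut, 62 towards the robot from the toggle's pivot; nothing below it for 22 back from its edge, where the box's front face begins.
- cover_hinge (a point): Cover hinge axis (parallel to the box's y), at the rear of the cover: 45 along the box's x, 84 above the bench; 107 behind the lip's edge.
- cover (a joint): Cover angle, rad: 0 = shut, grows as the lip is raised up and over away from the robot; stop 1.7. Aluminium hood 80 long, 80 wide, 53 high, no bottom or back, front wall ends at the lip. Sprung shut from every angle with a damper: 5 to 8 N at the lip raises it at 0.5 rad/s; let go, it sinks at 0.25 to 0.35 rad/s (5 s from 1.5 to shut), so reach in at once or keep it propped.
- toggle_tip (a point): Centre of the black ball (18 across) at the end of the toggle's steel bat (10 thick, 40 from pivot to ball centre). Pivot 78 above the bench. Ball centre 116 above the bench at either end of its throw, 12 towards the robot (off) or 12 away from the robot (on) from the pivot.
- toggle (a joint): Toggle angle, rad: 0 = off, leaning towards the robot; 0.6 = on, leaning away from the robot (stop). Starts at 0 to 0.1. Light friction (about 1.5 N at the ball), stays where it is left, no spring.
- block0_mid (a point): Middle of a cast bearing block, 62 x 30 x 29 high, dark steel, about 90 g, half-way up. Four lie loose in the tray at the start.
- block1_mid (a point): Another of the four bearing blocks, same size and make.
- block2_mid (a point): Another of the four bearing blocks, same size and make.
- block3_mid (a point): Another of the four bearing blocks, same size and make.
- bin_mid: Bystander, leave alone: yellow parts bin, 130 x 85 x 60 high, between the feeder and the switch box. Loose.
- bin_left: Bystander, leave alone: blue parts bin, 170 x 110 x 80 high, left. Loose.
- carton: Bystander, leave alone: cardboard carton 120 x 90 x 70 high, right. Loose.
- wrench: Bystander, leave alone: steel spanner 180 long, left. Loose.
- tape: Bystander, leave alone: paper tape roll, 100 across, 45 high, right. Loose.
- collar: Bystander, leave alone: steel collar, 70 across, 50 high, between the feeder and the switch box. Loose.
Things that resemble listed ones, but are neither listed nor needed, are in the scene too. What is meant by the switchbox is not purple, and is the smaller of those in its own colour.

How it is judged:
By the outcome, as a careful person would: the job done as asked, in the order asked, and still so for the second after the job is handed in, with the robot touching nothing.
It also fails if it takes over 72 s, if anything falls off the work surface, if the arm or the gripper's body presses on something with over 40 N, if the wrist force passes 120 N, or if a joint passes its speed limit or range.

## Working session

There is one attempt and no reset: what is moved stays moved. The work goes in short steps, Python scripts to look and compute and a tool call to move; the robot and the scene stay as the last step left them, time stands still between calls to the robot, and variables do not carry over. Pictures are saved under pics/ and viewed, at most 10 in all, crops included, and the job is handed in when it is done.

Besides the shell and the picture viewer there is one more tool, called by a JSON object that holds its "method" and its "body", one argument or row to a line. send_rows: Moves the arm, as the interface text tells. Its arguments: {"type":"object","properties":{"xyz":{"type":"array"},"delta_rot":{"type":"array"},"gripper":{"type":"number"},"force":{"type":"number"}},"required":["xyz","delta_rot"]}

```bash
mkdir -p pics; cat > h.py <<'E'
import numpy as np, cv2
from rig import readout, viewer
def grab(n,tag):
    im=viewer.get_image(n); np.savez(f'pics/{tag}.npz',**im)
    cv2.imwrite(f'pics/{tag}.png',im['color'][:,:,::-1]); return im
def load(tag): return np.load(f'pics/{tag}.npz')
def world(im,u,v,d=None):
    K=im['K'];d=im['depth'][int(v),int(u)] if d is None else d
    p=np.array([(u-K[0,2])/K[0,0]*d,-(v-K[1,2])/K[1,1]*d,-d,1])
    return (np.linalg.inv(im['camera_from_world'])@p)[:3]
def cloud(im):
    K=im['K'];d=im['depth'];v,u=np.mgrid[:480,:640]
    p=np.stack([(u-K[0,2])/K[0,0]*d,-(v-K[1,2])/K[1,1]*d,-d,np.ones_like(d)],-1)
    return (p@np.linalg.inv(im['camera_from_world']).T)[...,:3]
E
python3 - <<'E'
from h import *
for n in('top','side'):
    im=grab(n,n+'0');print(im['K'],np.linalg.inv(im['camera_from_world']).round(3))
print(readout.get_state())
E
```

```text
[[462.55762575   0.         316.88938471]
 [  0.         462.55762575 236.88331018]
 [  0.           0.           1.        ]] [[-0.038  0.978 -0.207  0.224]
 [-0.999 -0.038  0.002  0.002]
 [-0.006  0.207  0.978  1.458]
 [ 0.     0.     0.     1.   ]]
[[467.23153127   0.         325.63067767]
 [  0.         467.23153127 244.93449604]
 [  0.           0.           1.        ]] [[ 0.998  0.051 -0.028  0.461]
 [-0.055  0.687 -0.724 -0.809]
 [-0.018  0.725  0.689  0.888]
 [ 0.     0.     0.     1.   ]]
{'clock': 0.1, 'qpos': array([ 1.09798471e+00,  2.76512208e-01,  1.50601460e+00,  1.67248956e-05,
        1.36070770e+00, -1.20994185e-01]), 'qd': array([ 5.38400715e-04,  3.39226370e-05, -1.90398386e-03, -4.88716775e-04,
        1.44945295e-03, -1.04555700e-03]), 'effort': array([ 2.06370118e-03, -4.17696726e+01, -2.46405834e+01, -1.94347290e-04,
        5.81243687e-03, -7.02581332e-06]), 'position': array([0.19792448, 0.53935255, 0.23053415]), 'ee_rot': array([-2.47990203e-04,  1.75004567e-01,  9.84567279e-01, -7.82618153e-04]), 'contact_force': array([-1.1755027 , -0.19784154, -1.54510562]), 'moment': array([ 0.01520315, -0.02689911,  0.01131166]), 'gripper_force': 0.0, 'width': 0.08530620562931464}
```

View pics/top0.png

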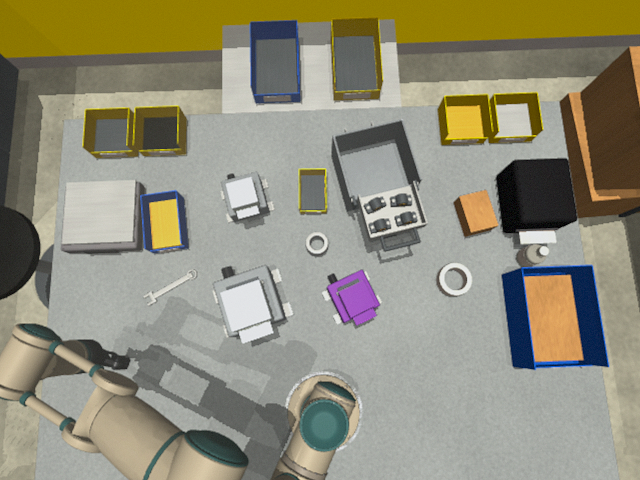

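View pics/side0.png

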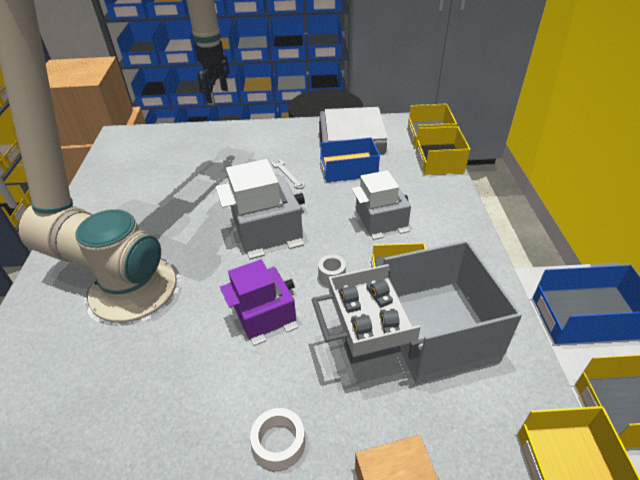

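```bash
python3 - <<'E'
from h import *
t=load('top0')['color'];s=load('side0')['color']
a=cv2.resize(t[165:225,210:290],(400,300),interpolation=cv2.INTER_CUBIC)
b=cv2.resize(t[185:260,345:445],(400,300),interpolation=cv2.INTER_CUBIC)
c=cv2.resize(s[165:240,345:445],(400,300),interpolation=cv2.INTER_CUBIC)
d=cv2.resize(s[255:375,305:465],(400,300),interpolation=cv2.INTER_CUBIC)
cv2.imwrite('pics/crop0.png',np.vstack([np.hstack([a,b]),np.hstack([c,d])])[:,:,::-1])
E
```

```text
(no output)
```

View pics/crop0.png

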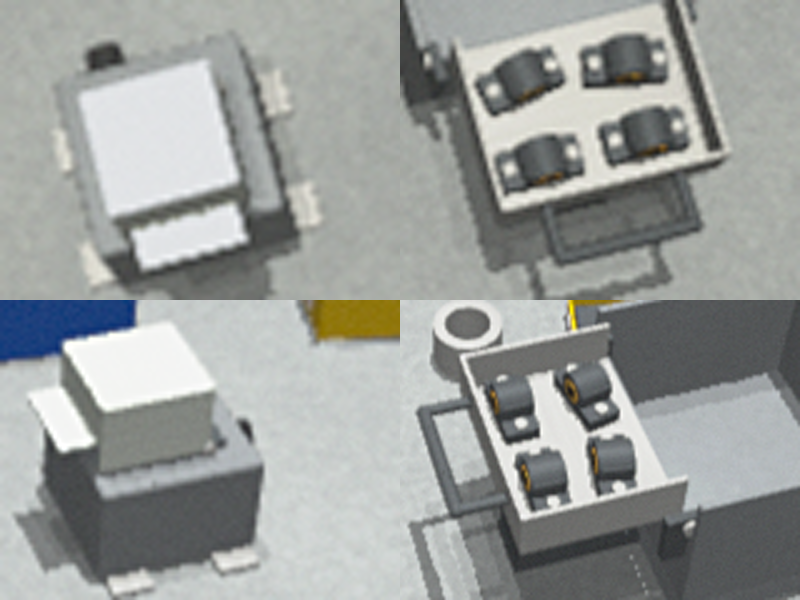

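```bash
python3 - <<'E'
from h import *
t=load('top0');s=load('side0')
def onz(im,u,v,z):
    a=world(im,u,v,.5);b=world(im,u,v,1.5);return a+(b-a)*(z-a[2])/(b[2]-a[2])
def pr(n,im,pts,z):
    P=[onz(im,u,v,z) for u,v in pts];print(n,[list(p.round(4)[:2]) for p in P],'mid',np.mean(P,0).round(4))
    for i in range(len(P)-1):
        d=P[i+1]-P[i];print('   len %.4f ang %.3f'%(np.hypot(*d[:2]),np.arctan2(d[1],d[0])), end='')
    print()
pr('handle top',t,[(383.7,249.2),(418.8,242)],.15)
pr('handle side',s,[(305+20/2.5,255+115/2.5),(305+52/2.5,255+208/2.5)],.15)
pr('lip top',t,[(238.2,219),(259.4,213.6)],.104)
pr('lip side',s,[(345+28/4,165+92/4),(345+68/4,165+147/4)],.104)
pr('cover top',t,[(225.6,184),(251.6,177),(258.6,203),(232.4,209)],.137)
pr('traywall front',t,[(370,237.5),(426,224)],.17)
pr('hopper',t,[(333,138),(410,121.5)],.165)
C=cloud(t)
import cv2
def rect(name,m):
    p=C[m][:,:2]; r=cv2.minAreaRect((p*1000).astype(np.float32));print(name,m.sum(),r,C[m][:,2].mean())
v,u=np.mgrid[:480,:640]
z=C[...,2]
b=(u>210)&(u<290)&(v>160)&(v<230)
rect('cover',b&(z>.125)&(z<.15)); rect('box top',b&(z>.07)&(z<.09)); rect('lip',b&(z>.098)&(z<.109)&(v>203));rect('boxall',b&(z>.07))
f=(u>325)&(u<440)&(v>115)&(v<265)
rect('handle',f&(z>.143)&(z<.16)&(v>228));rect('rim',f&(z>.158)&(z<.17)&(v<200));rect('trayrim',f&(z>.16)&(z<.18)&(v>180))
rect('mid bin',(u>295)&(u<332)&(v>160)&(v<220)&(z>.03)); rect('collar',(u>300)&(u<332)&(v>228)&(v<260)&(z>.03))
rect('purple',(u>315)&(u<390)&(v>260)&(v<330)&(z>.06)); rect('bigbox',(u>205)&(u<295)&(v>260)&(v<345)&(z>.06)&(C[...,1]<.32))
for n,m in [('purple',(u>315)&(u<390)&(v>260)&(v<330)),('big',(u>205)&(u<295)&(v>260)&(v<345))]: print(n,z[m].max())
E
```

```text
handle top [[np.float64(0.457), np.float64(-0.1914)], [np.float64(0.4741), np.float64(-0.2938)]] mid [ 0.4656 -0.2426  0.15  ]
   len 0.1038 ang -1.405
handle side [[np.float64(0.4555), np.float64(-0.1972)], [np.float64(0.4764), np.float64(-0.2896)]] mid [ 0.4659 -0.2434  0.15  ]
   len 0.0948 ang -1.348
lip top [[np.float64(0.5747), np.float64(0.2342)], [np.float64(0.5891), np.float64(0.17)]] mid [0.5819 0.2021 0.104 ]
   len 0.0658 ang -1.351
lip side [[np.float64(0.5782), np.float64(0.2391)], [np.float64(0.5991), np.float64(0.1757)]] mid [0.5887 0.2074 0.104 ]
   len 0.0668 ang -1.253
cover top [[np.float64(0.6758), np.float64(0.266)], [np.float64(0.6947), np.float64(0.188)], [np.float64(0.6128), np.float64(0.1679)], [np.float64(0.5974), np.float64(0.2457)]] mid [0.6452 0.2169 0.137 ]
   len 0.0803 ang -1.333   len 0.0844 ang -2.901   len 0.0793 ang 1.766
traywall front [[np.float64(0.4887), np.float64(-0.1519)], [np.float64(0.5218), np.float64(-0.3142)]] mid [ 0.5053 -0.233   0.17  ]
   len 0.1657 ang -1.369
hopper [[np.float64(0.7978), np.float64(-0.0606)], [np.float64(0.8416), 
[... 890 characters left out ...]
3.4398193359375, -207.50393676757812), (224.6216583251953, 196.0236358642578), 12.357203483581543) 0.16631599667808283
mid bin 240 ((485.47528076171875, 10.959354400634766), (87.69084930419922, 523.3541259765625), 89.39262390136719) 0.11614001631043322
collar 255 ((381.14874267578125, 6.074832916259766), (68.54291534423828, 314.50189208984375), 88.19181823730469) 0.05931472089991759
purple 1829 ((310.3981018066406, -68.39848327636719), (141.36380004882812, 197.56813049316406), 23.222858428955078) 0.12277623003813735
bigbox 3740 ((329.2451171875, 156.51324462890625), (227.96621704101562, 297.0438232421875), 3.184013843536377) 0.1629060780316392
purple 1.4581030307429705
big 1.4581030307429705
```

Lookalikes for the switch box in the top view are the small grey box (245,195), the big grey box (250,300) and the purple box (352,297). The target is the small grey one: its measured top is 120x120, at yaw 0.244, with the lip at (0.583, 0.203). The feeder is on the right; its tray handle at (401,246) measures (0.466,-0.243), yaw 0.214. The crop shows both clearly.

{"method": "send_rows", "body": {
  "xyz": [
    [0.0134,-0.039,0.01],
    [0.0134,-0.039,0.01],
    [0.0134,-0.039,0.01],
    [0.0134,-0.039,0.01],
    [0.0134,-0.039,0.01],
    [0.0134,-0.039,0.01],
    [0.0134,-0.039,0],
    [0.0134,-0.039,0],
    [0.0134,-0.039,0],
    [0.0134,-0.039,0],
    [0.0134,-0.039,0],
    [0.0134,-0.039,0]
  ],
  "delta_rot": [
    [0,0,-2.9],
    [0,0,-2.9],
    [0,0,-2.9],
    [0,0,-2.9],
    [0,0,-2.9],
    [0,0,-2.9],
    [0,0,-2.9],
    [0,0,-2.9],
    [0,0,-2.9],
    [0,0,-2.9],
    [0,0,-2.9],
    [0,0,-2.9]
  ],
  "gripper": 0.036,
  "force": 30
}}

```text
clock: 1.3
position: [0.3588, 0.0702, 0.2912]
ee_rot: [0.0, 0.462, 0.887, 0.0]
contact_force: [0.5, 0.5, 0.2]
width: 0.0356
gripper_force: 0.0
```

{"method": "send_rows", "body": {
  "xyz": [
    [0.0134,-0.0394,0],
    [0.0134,-0.0394,0],
    [0.0134,-0.0394,0],
    [0.0134,-0.0394,0],
    [0.0134,-0.0394,0],
    [0.0134,-0.0394,0],
    [0.0134,-0.0394,0],
    [0.0134,-0.0394,0],
    [0,0,0],
    [0,0,0]
  ],
  "delta_rot": [
    [0,0,-2.84],
    [0,0,-2.84],
    [0,0,-2.84],
    [0,0,-2.84],
    [0,0,-2.84],
    [0,0,-2.84],
    [0,0,-2.84],
    [0,0,-2.84],
    [0,0,0],
    [0,0,0]
  ]
}}

```text
clock: 2.3
position: [0.4658, -0.2437, 0.2903]
ee_rot: [-0.001, 0.628, 0.779, 0.0]
contact_force: [-0.1, 0.2, -0.2]
width: 0.0358
gripper_force: 0.0
```

{"method": "send_rows", "body": {
  "xyz": [
    [0,0,-0.03],
    [0,0,-0.03],
    [0,0,-0.03],
    [0,0,-0.02],
    [0,0,-0.02],
    [0,0,-0.015],
    [0,0,-0.014],
    [0,0,0]
  ],
  "delta_rot": [
    [0,0,0],
    [0,0,0],
    [0,0,0],
    [0,0,0],
    [0,0,0],
    [0,0,0],
    [0,0,0],
    [0,0,0]
  ]
}}

```text
clock: 3.1
position: [0.4644, -0.2408, 0.1308]
ee_rot: [-0.002, 0.626, 0.779, 0.0]
contact_force: [-0.2, 0.5, -0.3]
width: 0.0359
gripper_force: 0.0
```

{"method": "send_rows", "body": {
  "xyz": [
    [0,0,0],
    [0,0,0],
    [0,0,0],
    [0,0,0],
    [0,0,0]
  ],
  "delta_rot": [
    [0,0,0],
    [0,0,0],
    [0,0,0],
    [0,0,0],
    [0,0,0]
  ],
  "gripper": 0.0,
  "force": 25
}}

```text
clock: 3.6
position: [0.4683, -0.2424, 0.1334]
ee_rot: [0.002, 0.627, 0.779, 0.002]
contact_force: [5.2, 3.1, -2.8]
width: 0.0107
gripper_force: 25.2
```

```bash
python3 - <<'E'
import numpy as np
r=np.hypot(.172,.02);a0=np.arctan2(.02,-.172)
th=np.array([0,.1,.2,.3,.4,.5,.6,.7,.8,.9,1.0,1.1,1.2,1.24])
p=np.c_[r*np.cos(a0-th),r*np.sin(a0-th)]
d=np.diff(p,axis=0)
for t,q in zip(th[1:],d): print(t,(q[0]*.977).round(4),(q[0]*.212).round(4),q[1].round(4))
from h import *
print(readout.get_state())
E
```

```text
0.1 0.0028 0.0006 0.0171
0.2 0.0044 0.001 0.0167
0.3 0.006 0.0013 0.0162
0.4 0.0076 0.0016 0.0155
0.5 0.0091 0.002 0.0146
0.6 0.0104 0.0023 0.0136
0.7 0.0117 0.0025 0.0125
0.8 0.0129 0.0028 0.0112
0.9 0.0139 0.003 0.0098
1.0 0.0148 0.0032 0.0084
1.1 0.0155 0.0034 0.0068
1.2 0.0161 0.0035 0.0052
1.24 0.0066 0.0014 0.0016
{'clock': 3.6, 'qpos': array([-0.61223913,  0.27837405,  1.76197382,  0.00415582,  1.09771426,
       -0.82873438]), 'qd': array([ 4.93655658e-04, -2.21365185e-04, -6.63187887e-04, -3.76338459e-05,
        1.00144611e-03, -5.90564110e-04]), 'effort': array([-2.47645877e+00, -4.00319338e+01, -2.12572879e+01, -1.49848066e+00,
        6.10177740e-01,  5.80906228e-03]), 'position': array([ 0.4682702 , -0.24239491,  0.13335852]), 'ee_rot': array([0.00164145, 0.62730781, 0.77876721, 0.00196196]), 'contact_force': array([ 5.18848905,  3.08678281, -2.81285457]), 'moment': array([ 0.43658332, -0.64418393,  0.01108174]), 'gripper_force': 25.222919583320618, 'width': 0.010689633319308757}
```

{"method": "send_rows", "body": {
  "xyz": [
    [0.003,0,0.0085],
    [0.002,0,0.0086],
    [0.002,0.0005,0.0084],
    [0.0024,0.0005,0.0083],
    [0.003,0.0006,0.0082],
    [0.003,0.0007,0.008],
    [0.0036,0.0008,0.0078],
    [0.004,0.0008,0.0077],
    [0.0045,0.001,0.0074],
    [0.0046,0.001,0.0072],
    [0.0051,0.0011,0.0069],
    [0.0053,0.0012,0.0067]
  ],
  "delta_rot": [
    [0,0,0],
    [0,0,0],
    [0,0,0],
    [0,0,0],
    [0,0,0],
    [0,0,0],
    [0,0,0],
    [0,0,0],
    [0,0,0],
    [0,0,0],
    [0,0,0],
    [0,0,0]
  ]
}}

```text
clock: 4.8
position: [0.5057, -0.2344, 0.2267]
ee_rot: [-0.003, 0.627, 0.779, -0.002]
contact_force: [-5.8, 4.4, -1.6]
width: 0.0107
gripper_force: 24.3
```

```bash
python3 - <<'E'
from h import *
grab('side','side1')
E
```

```text
(no output)
```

View pics/side1.png

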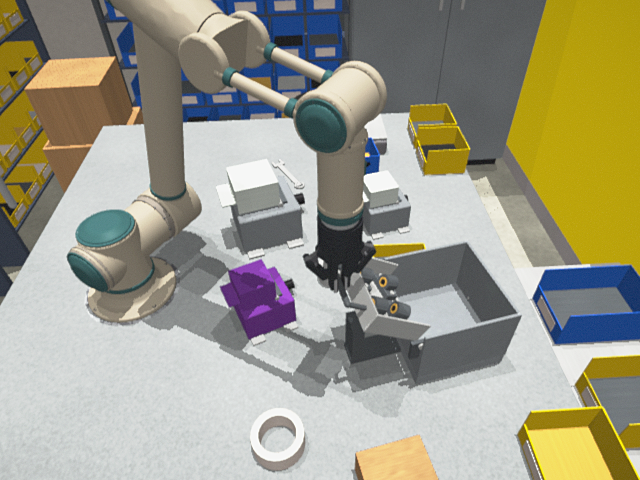

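The tray is held at the bar (about 345,290) and tilted roughly 0.6. The blocks (380,285 and 395,308) are starting to shift, so I'll carry on raising.

{"method": "send_rows", "body": {
  "xyz": [
    [0.0058,0.0012,0.0063],
    [0.0059,0.0013,0.0062],
    [0.0064,0.0014,0.0057],
    [0.0065,0.0014,0.0055],
    [0.0069,0.0015,0.005],
    [0.007,0.0015,0.0048],
    [0.0074,0.0016,0.0043],
    [0.0074,0.0016,0.0041],
    [0.0077,0.0017,0.0035],
    [0.0078,0.0017,0.0033],
    [0.008,0.0017,0.0027],
    [0.0081,0.0018,0.0025]
  ],
  "delta_rot": [
    [0,0,0],
    [0,0,0],
    [0,0,0],
    [0,0,0],
    [0,0,0],
    [0,0,0],
    [0,0,0],
    [0,0,0],
    [0,0,0],
    [0,0,0],
    [0,0,0],
    [0,0,0]
  ]
}}

```text
clock: 6.05
position: [0.5924, -0.2162, 0.2832]
ee_rot: [0.0, 0.627, 0.779, -0.0]
contact_force: [-1.9, 4.3, 2.4]
width: 0.0111
gripper_force: 25.7
```

{"method": "send_rows", "body": {
  "xyz": [
    [0.003,0.0006,0.0008],
    [0,0,0],
    [0,0,0],
    [0,0,0],
    [0,0,0],
    [0,0,0]
  ],
  "delta_rot": [
    [0,0,0],
    [0,0,0],
    [0,0,0],
    [0,0,0],
    [0,0,0],
    [0,0,0]
  ]
}}

```text
clock: 6.65
position: [0.5959, -0.2155, 0.2839]
ee_rot: [0.001, 0.627, 0.779, 0.0]
contact_force: [-2.6, 5.7, 5.3]
width: 0.0111
gripper_force: 26.0
```

```bash
python3 - <<'E'
from h import *
a=grab('side','side2')['color'][200:400,300:540];b=grab('top','top2')['color'][90:290,310:550]
cv2.imwrite('pics/crop2.png',np.hstack([cv2.resize(x,(400,333)) for x in(a,b)])[:,:,::-1])
print(readout.get_state()['moment'])
E
```

```text
[ 0.79306934  0.69108024 -0.01022049]
```

View pics/crop2.png

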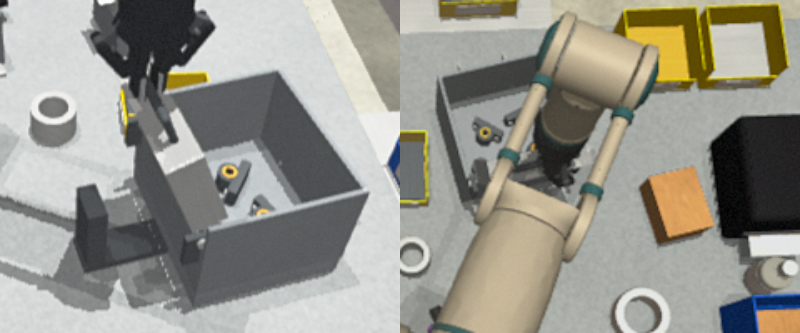

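Blocks are visible on the hopper floor at (235,180), (262,208) in the left crop and (485,130) in the right, and the tray stands near upright. I'll lower it the same way and check the count once the arm is clear.

{"method": "send_rows", "body": {
  "xyz": [
    [0,0,0],
    [0,0,0],
    [-0.003,-0.0006,-0.0008],
    [-0.0081,-0.0018,-0.0025],
    [-0.008,-0.0017,-0.0027],
    [-0.0078,-0.0017,-0.0033],
    [-0.0077,-0.0017,-0.0035],
    [-0.0074,-0.0016,-0.0041],
    [-0.0074,-0.0016,-0.0043],
    [-0.007,-0.0015,-0.0048],
    [-0.0069,-0.0015,-0.005],
    [-0.0065,-0.0014,-0.0055]
  ],
  "delta_rot": [
    [0,0,0],
    [0,0,0],
    [0,0,0],
    [0,0,0],
    [0,0,0],
    [0,0,0],
    [0,0,0],
    [0,0,0],
    [0,0,0],
    [0,0,0],
    [0,0,0],
    [0,0,0]
  ]
}}

```text
clock: 7.95
position: [0.5268, -0.2307, 0.246]
ee_rot: [0.001, 0.627, 0.779, 0.001]
contact_force: [-1.0, 5.1, 1.3]
width: 0.0108
gripper_force: 26.3
```

{"method": "send_rows", "body": {
  "xyz": [
    [-0.0064,-0.0014,-0.0057],
    [-0.0059,-0.0013,-0.0062],
    [-0.0058,-0.0012,-0.0063],
    [-0.0053,-0.0012,-0.0067],
    [-0.0051,-0.0011,-0.0069],
    [-0.0046,-0.001,-0.0072],
    [-0.0045,-0.001,-0.0074],
    [-0.004,-0.0008,-0.0077],
    [-0.0036,-0.0008,-0.0078],
    [-0.003,-0.0007,-0.008],
    [-0.003,-0.0006,-0.0082],
    [-0.0024,-0.0005,-0.0083]
  ],
  "delta_rot": [
    [0,0,0],
    [0,0,0],
    [0,0,0],
    [0,0,0],
    [0,0,0],
    [0,0,0],
    [0,0,0],
    [0,0,0],
    [0,0,0],
    [0,0,0],
    [0,0,0],
    [0,0,0]
  ]
}}

```text
clock: 9.15
position: [0.473, -0.2432, 0.1571]
ee_rot: [0.0, 0.627, 0.779, -0.0]
contact_force: [-0.7, 4.4, -0.3]
width: 0.0113
gripper_force: 26.9
```

```bash
python3 - <<'E'
from h import *
a=grab('side','side3')['color'][200:400,300:540];b=grab('top','top3')['color'][90:290,310:550]
cv2.imwrite('pics/crop3.png',np.hstack([cv2.resize(x,(400,333)) for x in(a,b)])[:,:,::-1])
E
```

```text
(no output)
```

View pics/crop3.png

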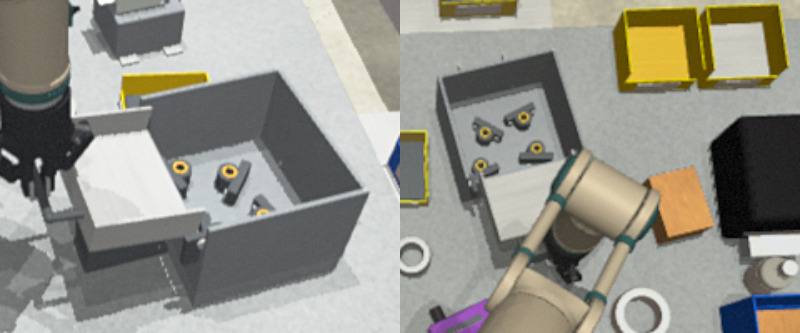

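All four blocks lie in the hopper, at (485,132), (522,118), (537,150) and (482,167) in the right crop, and the tray is empty. Next I'll finish lowering and release.

{"method": "send_rows", "body": {
  "xyz": [
    [-0.002,-0.0005,-0.0084],
    [-0.002,0,-0.0086],
    [-0.001,0,-0.0085],
    [0,0,0],
    [0,0,0]
  ],
  "delta_rot": [
    [0,0,0],
    [0,0,0],
    [0,0,0],
    [0,0,0],
    [0,0,0]
  ]
}}

```text
clock: 9.75
position: [0.4687, -0.2443, 0.1325]
ee_rot: [0.001, 0.627, 0.779, -0.0]
contact_force: [0.1, 1.7, 2.0]
width: 0.0113
gripper_force: 27.5
```

{"method": "send_rows", "body": {
  "xyz": [
    [0,0,0],
    [0,0,0],
    [0,0,0],
    [0,0,0]
  ],
  "delta_rot": [
    [0,0,0],
    [0,0,0],
    [0,0,0],
    [0,0,0]
  ],
  "gripper": 0.034
}}

```text
clock: 10.15
position: [0.4682, -0.2437, 0.1323]
ee_rot: [0.0, 0.627, 0.779, -0.0]
contact_force: [-0.2, -0.1, 0.1]
width: 0.0338
gripper_force: 0.0
```

{"method": "send_rows", "body": {
  "xyz": [
    [0,0,0.01],
    [0,0,0.02],
    [0,0,0.03],
    [0,0,0.04],
    [0,0,0.04],
    [0,0,0.03],
    [0,0,0],
    [0,0,0]
  ],
  "delta_rot": [
    [0,0,0],
    [0,0,0],
    [0,0,0],
    [0,0,0],
    [0,0,0],
    [0,0,0],
    [0,0,0],
    [0,0,0]
  ]
}}

```text
clock: 10.95
position: [0.4683, -0.2435, 0.3034]
ee_rot: [0.001, 0.627, 0.779, 0.0]
contact_force: [0.3, -0.9, -0.9]
width: 0.034
gripper_force: 0.0
```

The arm is clear of the tray. The cover lip is next, so I'm measuring the big grey decoy that lies in front of the switch box, and refining the box with the arm out of the way.

```bash
python3 - <<'E'
from h import *
im=load('top0');C=cloud(im);z=C[...,2];ok=im['depth']>.1
v,u=np.mgrid[:480,:640]
m=ok&(u>205)&(u<295)&(v>255)&(v<345)&(z>.05)&(z<.25)
for lo,hi in((.06,.12),(.12,.15),(.15,.2),(.2,.25)):
    k=m&(z>lo)&(z<hi)
    if k.sum()>30: r=cv2.minAreaRect((C[k][:,:2]*1000).astype(np.float32));print(lo,k.sum(),r,C[k][:,2].max(),C[k].min(0).round(3),C[k].max(0).round(3))
# switchbox box-frame check
yaw=.244;c,s=np.cos(yaw),np.sin(yaw);o=np.array([.6442,.2186])
b=ok&(u>210)&(u<290)&(v>160)&(v<230)&(z>.07)&(z<.15)
d=C[b][:,:2]-o;x=d@[c,s];y=d@[-s,c];zz=C[b][:,2]
for n,k in(('lip',(zz>.1)&(zz<.108)&(x<-30)),('cov',zz>.125),('top',zz<.09)):print(n,x[k].min(),x[k].max(),y[k].min(),y[k].max(),np.median(zz[k]))
h=ok&(z>.143)&(z<.16)&(u>375)&(u<430)&(v>236)&(v<256)
grab('top','top4')
E
```

```text
0.06 1413 ((349.6160583496094, 214.0951385498047), (205.42630004882812, 167.8915557861328), 16.803977966308594) 0.11999180614641825 [0.23  0.106 0.06 ] [0.437 0.308 0.12 ]
0.12 473 ((300.6876525878906, 207.7972412109375), (168.39492797851562, 134.12762451171875), 16.206844329833984) 0.14999954311985664 [0.212 0.133 0.12 ] [0.392 0.284 0.15 ]
0.15 1824 ((294.29473876953125, 197.10964965820312), (148.25973510742188, 112.15988159179688), 17.008304595947266) 0.19863732976360216 [0.212 0.134 0.15 ] [0.38  0.27  0.199]Traceback (most recent call last):
  File "<stdin>", line 12, in <module>
    return umr_minimum(a, axis, None, out, keepdims, initial, where)
ValueError: zero-size array to reduction operation minimum which has no identity
```

```bash
python3 - <<'E'
from h import *
im=grab('top','top4');C=cloud(im);z=C[...,2];ok=im['depth']>.1
v,u=np.mgrid[:480,:640]
yaw=.244;c,s=np.cos(yaw),np.sin(yaw);o=np.array([.6442,.2186])
b=ok&(u>210)&(u<290)&(v>160)&(v<230)&(z>.07)&(z<.15)
d=C[b][:,:2]-o;x=d@[c,s];y=d@[-s,c];zz=C[b][:,2]
for n,k in(('lip',(zz>.1)&(zz<.108)&(x<-.03)),('cov',zz>.125),('top',zz<.09)):print(n,k.sum(),*[np.percentile(q[k],p).round(4) for q in(x,y) for p in(1,99)],np.median(zz[k]))
E
```

```text
lip 151 -0.0612 -0.0325 -0.0334 0.0357 0.10471181251417905
cov 720 -0.0348 0.0452 -0.0395 0.0395 0.13649531139656323
top 528 -0.0396 0.0799 -0.0594 0.0594 0.07909445442457552
```

{"method": "send_rows", "body": {
  "xyz": [
    [0.0058,0.0363,0],
    [0.0058,0.0363,0],
    [0.0058,0.0363,0],
    [0.0058,0.0363,0],
    [0.0058,0.0363,0],
    [0.0058,0.0363,0],
    [0.0058,0.0363,0],
    [0.0058,0.0363,0],
    [0.0058,0.0363,0],
    [0.0058,0.0363,0],
    [0.0058,0.0363,0],
    [0.0058,0.0363,0]
  ],
  "delta_rot": [
    [0,0,7.64],
    [0,0,7.64],
    [0,0,7.64],
    [0,0,7.64],
    [0,0,7.64],
    [0,0,7.64],
    [0,0,7.64],
    [0,0,7.64],
    [0,0,7.64],
    [0,0,7.64],
    [0,0,7.64],
    [0,0,7.64]
  ],
  "gripper": 0.0
}}

```text
clock: 12.2
position: [0.5369, 0.1935, 0.3004]
ee_rot: [-0.002, -0.125, 0.992, -0.0]
contact_force: [-0.0, -0.7, -0.0]
width: 0.0
gripper_force: 0.0
```

{"method": "send_rows", "body": {
  "xyz": [
    [0,0,0],
    [0,0,0],
    [0,0,0],
    [0,0,0],
    [0,0,0],
    [0,0,0],
    [0,0,0],
    [0,0,0],
    [0,0,0],
    [0,0,0],
    [0,0,0]
  ],
  "delta_rot": [
    [1.09,-4.365,0],
    [1.09,-4.365,0],
    [1.09,-4.365,0],
    [1.09,-4.365,0],
    [1.09,-4.365,0],
    [1.09,-4.365,0],
    [1.09,-4.365,0],
    [1.09,-4.365,0],
    [1.09,-4.365,0],
    [1.09,-4.365,0],
    [0,0,0]
  ]
}}

```text
clock: 13.3
position: [0.5333, 0.1914, 0.2967]
ee_rot: [0.375, -0.113, 0.919, 0.047]
contact_force: [-0.2, 0.7, -0.3]
width: 0.0001
gripper_force: 0.0
```

```bash
cat >> h.py <<'E'
from scipy.spatial.transform import Rotation as R
O=np.array([.6442,.2186,0]);ca,sa=np.cos(.244),np.sin(.244)
B=np.array([[ca,-sa,0],[sa,ca,0],[0,0,1.]])
def st():
    s=readout.get_state();w,x,y,z=s['ee_rot'];M=B.T@R.from_quat([x,y,z,w]).as_matrix()
    print('box xyz mm',((s['position']-O)@B*1000).round(1),'tool x,y,z in box',M.T.round(3).tolist(),'F box',(s['contact_force']@B).round(1),'q',s['qpos'].round(2),'t',s['clock'])
E
python3 -c "
from h import *
st();im=grab('side','side5')"
```

```text
box xyz mm [-114.2    0.4  296.7] tool x,y,z in box [[-0.714, 0.0, -0.7], [-0.001, 1.0, 0.001], [0.7, 0.001, -0.714]] F box [-0.   0.8 -0.3] q [ 0.2  -0.11  2.04  0.07  0.43 -1.67] t 13.3
```

View pics/side5.png

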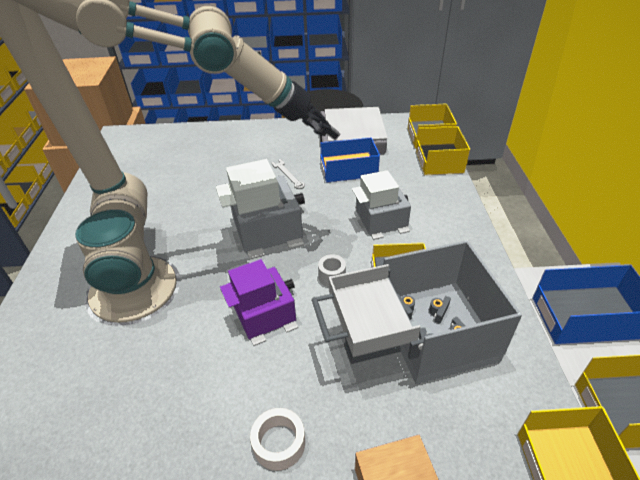

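The tray is down and empty with the blocks in the hopper (408,303 to 455,325). The tool is tilted 45° above the front of the switch box. Now I'll descend in front of the lip.

{"method": "send_rows", "body": {
  "xyz": [
    [0.003,0,-0.03],
    [0,0,-0.03],
    [0,0,-0.03],
    [0,0,-0.03],
    [0,0,-0.03],
    [0,0,-0.02],
    [0,0,-0.02],
    [0,0,-0.015],
    [0,0,-0.012],
    [0,0,0],
    [0,0,0]
  ],
  "delta_rot": [
    [0,0,0],
    [0,0,0],
    [0,0,0],
    [0,0,0],
    [0,0,0],
    [0,0,0],
    [0,0,0],
    [0,0,0],
    [0,0,0],
    [0,0,0],
    [0,0,0]
  ]
}}

```text
clock: 14.45
position: [0.543, 0.1857, 0.1496]
ee_rot: [0.353, -0.117, 0.926, 0.058]
contact_force: [0.2, -0.1, 0.1]
width: 0.0001
gripper_force: 0.0
```

```bash
python3 -c "
from h import *
st()"
```

```text
box xyz mm [-106.1   -7.5  149.6] tool x,y,z in box [[-0.744, 0.004, -0.668], [-0.017, 1.0, 0.025], [0.668, 0.03, -0.744]] F box [ 0.2 -0.1  0.1] q [ 0.15  0.11  2.25  1.07  0.11 -2.7 ] t 14.45
```

The 45° tilt runs joint 5 into its limit (0.11) down here. I'll back up and use about 27° instead.

```bash
cat >> h.py <<'E'
def rot_to(tilt):
    s=readout.get_state();w,x,y,z=s['ee_rot'];A=R.from_quat([x,y,z,w]).as_matrix()
    t=np.radians(tilt);c,q=np.cos(t),np.sin(t)
    D=B@np.array([[-c,0,q],[0,1,0],[-q,0,-c]])
    return R.from_matrix(D@A.T).as_rotvec(degrees=True).round(2)
def to(p): return ((O+B@(np.array(p)/1000))-readout.get_state()['position']).round(4)
E
python3 -c "
from h import *
print(rot_to(27),to([-110,0,200]))"
```

```text
[-5.1  14.12 -0.8 ] [-0.0056  0.0063  0.0504]
```

{"method": "send_rows", "body": {
  "xyz": [
    [-0.0006,0.0006,0.005],
    [-0.0006,0.0006,0.005],
    [-0.0006,0.0006,0.005],
    [-0.0006,0.0006,0.005],
    [-0.0006,0.0006,0.005],
    [-0.0006,0.0006,0.005],
    [-0.0006,0.0006,0.005],
    [-0.0006,0.0006,0.005],
    [-0.0005,0.0007,0.005],
    [0,0,0.005],
    [0,0,0],
    [0,0,0]
  ],
  "delta_rot": [
    [-0.51,1.41,-0.08],
    [-0.51,1.41,-0.08],
    [-0.51,1.41,-0.08],
    [-0.51,1.41,-0.08],
    [-0.51,1.41,-0.08],
    [-0.51,1.41,-0.08],
    [-0.51,1.41,-0.08],
    [-0.51,1.41,-0.08],
    [-0.51,1.41,-0.08],
    [-0.51,1.41,-0.08],
    [0,0,0],
    [0,0,0]
  ]
}}

```text
clock: 15.65
position: [0.5376, 0.1936, 0.1957]
ee_rot: [0.243, -0.119, 0.962, 0.035]
contact_force: [-0.3, -0.0, -0.5]
width: 0.0003
gripper_force: 0.0
```

```bash
python3 -c "
from h import *
st();print(rot_to(27),to([-110,0,85]))"
```

```text
box xyz mm [-109.5    1.5  195.7] tool x,y,z in box [[-0.879, 0.0, -0.477], [-0.005, 1.0, 0.01], [0.477, 0.011, -0.879]] F box [-0.3  0.1 -0.5] q [ 0.2   0.07  1.98  0.05  0.59 -1.65] t 15.65
[-0.9   1.3  -0.29] [-1.000e-04 -1.600e-03 -1.107e-01]
```

{"method": "send_rows", "body": {
  "xyz": [
    [0,-0.0008,-0.02],
    [0,-0.0008,-0.02],
    [0,0,-0.02],
    [0,0,-0.015],
    [0,0,-0.015],
    [0,0,-0.01],
    [0,0,-0.01],
    [0,0,0],
    [0,0,0]
  ],
  "delta_rot": [
    [-0.45,0.65,-0.15],
    [-0.45,0.65,-0.15],
    [0,0,0],
    [0,0,0],
    [0,0,0],
    [0,0,0],
    [0,0,0],
    [0,0,0],
    [0,0,0]
  ]
}}

```text
clock: 16.55
position: [0.5379, 0.1921, 0.0855]
ee_rot: [0.231, -0.118, 0.965, 0.029]
contact_force: [0.5, 1.2, 0.8]
width: 0.0001
gripper_force: 0.0
```

```bash
python3 -c "
from h import *
st();print(rot_to(27),to([-70,0,84]))"
```

```text
box xyz mm [-1.095e+02 -1.000e-01  8.550e+01] tool x,y,z in box [[-0.891, 0.001, -0.454], [0.001, 1.0, 0.0], [0.454, 0.0, -0.891]] F box [0.7 1.  0.8] q [ 0.21  0.23  2.12  0.05  0.32 -1.64] t 16.55
[-0.02 -0.03  0.03] [ 0.0384  0.0096 -0.0015]
```

```bash
python3 - <<'E'
import numpy as np
def T(t):
    c,s=np.cos(t),np.sin(t)
    if t<1.09: return np.array([45-107*c+18*s-3,84+107*s+18*c-18.4])
    return np.array([45-92*c+18*s-9.8,84+92*s+18*c-5])
th=np.arange(0,1.47,.06)
P=np.array([T(t) for t in th]);d=np.diff(P,axis=0)
for i in range(len(d)): print(th[i+1].round(2),P[i+1].round(0),'[%.4f, %.4f, %.4f]'%(d[i,0]*.00097,d[i,0]*.000242,d[i,1]/1000))
E
```

```text
0.06 [-64.  90.] [0.0012, 0.0003, 0.0064]
0.12 [-62.  96.] [0.0016, 0.0004, 0.0063]
0.18 [-60. 102.] [0.0020, 0.0005, 0.0062]
0.24 [-58. 109.] [0.0023, 0.0006, 0.0061]
0.3 [-55. 114.] [0.0027, 0.0007, 0.0059]
0.36 [-52. 120.] [0.0030, 0.0008, 0.0057]
0.42 [-48. 126.] [0.0033, 0.0008, 0.0055]
0.48 [-45. 131.] [0.0037, 0.0009, 0.0053]
0.54 [-41. 136.] [0.0040, 0.0010, 0.0051]
0.6 [-36. 141.] [0.0042, 0.0011, 0.0048]
0.66 [-31. 145.] [0.0045, 0.0011, 0.0046]
0.72 [-27. 150.] [0.0048, 0.0012, 0.0043]
0.78 [-21. 154.] [0.0050, 0.0013, 0.0040]
0.84 [-16. 157.] [0.0052, 0.0013, 0.0036]
0.9 [-10. 161.] [0.0054, 0.0014, 0.0033]
0.96 [ -5. 164.] [0.0056, 0.0014, 0.0030]
1.02 [  1. 166.] [0.0058, 0.0014, 0.0026]
1.08 [  7. 168.] [0.0059, 0.0015, 0.0023]
1.14 [ 13. 170.] [0.0055, 0.0014, 0.0017]
1.2 [ 19. 171.] [0.0053, 0.0013, 0.0012]
1.26 [ 24. 172.] [0.0054, 0.0013, 0.0008]
1.32 [ 30. 173.] [0.0054, 0.0014, 0.0005]
1.38 [ 35. 173.] [0.0055, 0.0014, 0.0002]
1.44 [ 41. 173.] [0.0055, 0.0014, -0.0002]
```

{"method": "send_rows", "body": {
  "xyz": [
    [0.0145,0.0036,0],
    [0.0145,0.0036,0],
    [0.0097,0.0024,0],
    [0.0047,0.0012,0],
    [0,0,0]
  ],
  "delta_rot": [
    [0,0,0],
    [0,0,0],
    [0,0,0],
    [0,0,0],
    [0,0,0]
  ]
}}

```text
clock: 17.05
position: [0.5811, 0.2029, 0.0848]
ee_rot: [0.231, -0.118, 0.965, 0.028]
contact_force: [-1.2, -0.6, -0.7]
width: 0.0001
gripper_force: 0.5
```

{"method": "send_rows", "body": {
  "xyz": [
    [0.0012,0.0003,0.0064],
    [0.0016,0.0004,0.0063],
    [0.002,0.0005,0.0062],
    [0.0023,0.0006,0.0061],
    [0.0027,0.0007,0.0059],
    [0.003,0.0008,0.0057]
  ],
  "delta_rot": [
    [0,0,0],
    [0,0,0],
    [0,0,0],
    [0,0,0],
    [0,0,0],
    [0,0,0]
  ]
}}

```text
clock: 17.65
position: [0.5906, 0.2054, 0.1207]
ee_rot: [0.228, -0.118, 0.966, 0.028]
contact_force: [-7.6, -3.5, -1.6]
width: -0.0001
gripper_force: 4.4
```

```bash
python3 - <<'E'
from h import *
st();a=grab('side','side6')['color'][120:260,320:460]
cv2.imwrite('pics/crop6.png',cv2.resize(a,(560,560),interpolation=cv2.INTER_CUBIC)[:,:,::-1])
E
```

```text
box xyz mm [-5.520e+01  1.000e-01  1.207e+02] tool x,y,z in box [[-0.895, 0.0, -0.447], [0.0, 1.0, 0.0], [0.447, 0.0, -0.895]] F box [-8.2 -1.6 -1.6] q [ 0.22  0.25  1.96  0.03  0.47 -1.62] t 17.65
```

View pics/crop6.png

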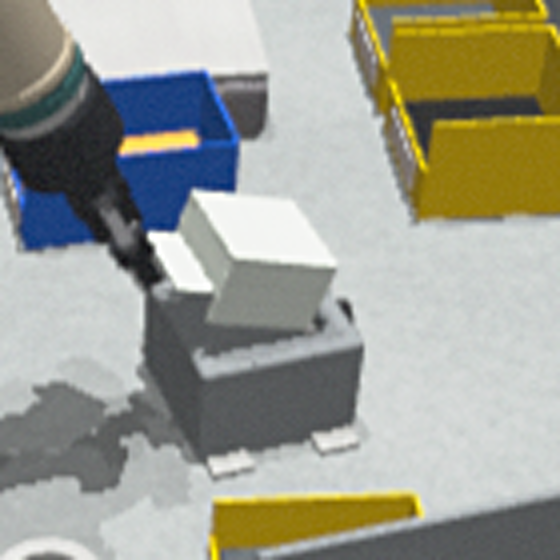

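The lip (180,262) rides on the fingertip (150,280) and the cover is lifting. I'll keep raising it.

{"method": "send_rows", "body": {
  "xyz": [
    [0.0043,0.0011,0.0055],
    [0.0047,0.0012,0.0053],
    [0.004,0.001,0.0051],
    [0.0042,0.0011,0.0048],
    [0.0045,0.0011,0.0046],
    [0.0048,0.0012,0.0043],
    [0.005,0.0013,0.004],
    [0.0052,0.0013,0.0036],
    [0.0054,0.0014,0.0033],
    [0.0056,0.0014,0.003],
    [0.0058,0.0014,0.0026],
    [0.0059,0.0015,0.0023]
  ],
  "delta_rot": [
    [0,0,0],
    [0,0,0],
    [0,0,0],
    [0,0,0],
    [0,0,0],
    [0,0,0],
    [0,0,0],
    [0,0,0],
    [0,0,0],
    [0,0,0],
    [0,0,0],
    [0,0,0]
  ]
}}

```text
clock: 18.9
position: [0.6524, 0.2207, 0.1712]
ee_rot: [0.231, -0.118, 0.965, 0.028]
contact_force: [-5.8, -2.3, -0.4]
width: 0.0001
gripper_force: 3.2
```

{"method": "send_rows", "body": {
  "xyz": [
    [0.0055,0.0014,0.0017],
    [0.0053,0.0013,0.0012],
    [0.0054,0.0013,0.0008],
    [0.0054,0.0014,0.0005],
    [0.0055,0.0014,0.0002],
    [0.0055,0.0014,0],
    [0.0055,0.0014,0]
  ],
  "delta_rot": [
    [0,0,0],
    [0,0,0],
    [0,0,0],
    [0,0,0],
    [0,0,0],
    [0,0,0],
    [0,0,0]
  ]
}}

```text
clock: 19.6
position: [0.6903, 0.2301, 0.1751]
ee_rot: [0.23, -0.118, 0.966, 0.028]
contact_force: [-6.4, -4.4, -1.0]
width: -0.0001
gripper_force: 3.4
```

```bash
python3 - <<'E'
from h import *
st();print(to([-38,0,150]),to([-38,0,112]))
E
```

```text
box xyz mm [ 47.5  -0.  175.1] tool x,y,z in box [[-0.892, 0.0, -0.451], [0.0, 1.0, -0.0], [0.451, -0.0, -0.892]] F box [-7.3 -2.7 -1. ] q [ 0.22  0.33  1.68  0.02  0.67 -1.6 ] t 19.6
[-0.083  -0.0206 -0.0251] [-0.083  -0.0206 -0.0631]
```

{"method": "send_rows", "body": {
  "xyz": [
    [-0.0417,-0.0104,-0.004],
    [-0.0412,-0.0103,-0.02],
    [0,0,-0.039],
    [0.002,0.0005,0],
    [0.0073,0.0018,0],
    [0.0073,0.0018,0],
    [0.0073,0.0018,0],
    [0.0049,0.0012,0]
  ],
  "delta_rot": [
    [0,0,0],
    [0,0,0],
    [0,0,0],
    [0,0,0],
    [0,0,0],
    [0,0,0],
    [0,0,0],
    [0,0,0]
  ]
}}

```text
clock: 20.4
position: [0.6403, 0.2177, 0.1139]
ee_rot: [0.233, -0.118, 0.965, 0.029]
contact_force: [-1.7, -0.9, 1.4]
width: -0.0001
gripper_force: 0.9
```

```bash
python3 - <<'E'
from h import *
st()
E
```

```text
box xyz mm [-4.000e+00  1.000e-01  1.139e+02] tool x,y,z in box [[-0.889, 0.001, -0.457], [0.001, 1.0, 0.0], [0.457, 0.0, -0.889]] F box [-1.9 -0.4  1.4] q [ 0.22  0.32  1.87  0.03  0.47 -1.62] t 20.4
```

{"method": "send_rows", "body": {
  "xyz": [
    [0.002,0.0005,0],
    [0.002,0.0005,0],
    [0,0,0]
  ],
  "delta_rot": [
    [0,0,0],
    [0,0,0],
    [0,0,0]
  ]
}}

```text
clock: 20.7
position: [0.6409, 0.218, 0.1133]
ee_rot: [0.231, -0.118, 0.965, 0.028]
contact_force: [-9.1, -3.8, 13.5]
width: 0.0001
gripper_force: 6.7
```

```bash
python3 - <<'E'
from h import *
st();a=grab('side','side7')['color'][130:250,330:450];b=grab('top','top7')['color'][150:250,200:300]
cv2.imwrite('pics/crop7.png',np.hstack([cv2.resize(q,(400,400),interpolation=cv2.INTER_CUBIC) for q in(a,b)])[:,:,::-1])
E
```

```text
box xyz mm [ -3.3   0.2 113.3] tool x,y,z in box [[-0.891, 0.0, -0.453], [0.0, 1.0, 0.0], [0.453, 0.0, -0.891]] F box [-9.8 -1.5 13.5] q [ 0.22  0.33  1.87  0.02  0.48 -1.61] t 20.7
```

View pics/crop7.png

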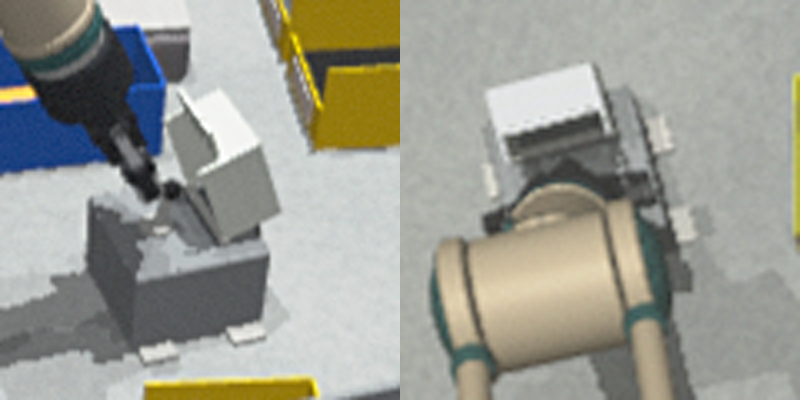

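```bash
python3 - <<'E'
from h import *
im=load('side7');P=(cloud(im)-O)@B*1000
for v in range(178,200,2): print(v,[tuple(P[v,u].round(0).astype(int)) for u in range(374,392,2)], [int(im['color'][v,u].mean()) for u in range(374,392,2)])
M=im['camera_from_world'];K=im['K']
for a in(-.3,0,.3):
    p=O+B@np.array([.04*np.sin(a),0,.078+.04*np.cos(a)]);q=M[:3,:3]@p+M[:3,3];print(a,K[0,0]*q[0]/-q[2]+K[0,2],K[1,1]*-q[1]/-q[2]+K[1,2])
E
```

```text
178 [(np.int64(-37), np.int64(-61), np.int64(198)), (np.int64(78), np.int64(187), np.int64(5)), (np.int64(85), np.int64(186), np.int64(4)), (np.int64(91), np.int64(184), np.int64(4)), (np.int64(99), np.int64(185), np.int64(1)), (np.int64(38), np.int64(40), np.int64(113)), (np.int64(42), np.int64(36), np.int64(115)), (np.int64(50), np.int64(39), np.int64(111)), (np.int64(57), np.int64(41), np.int64(108))] [41, 147, 191, 196, 213, 133, 133, 132, 126]
180 [(np.int64(-31), np.int64(-47), np.int64(181)), (np.int64(-22), np.int64(-40), np.int64(174)), (np.int64(83), np.int64(181), np.int64(0)), (np.int64(87), np.int64(174), np.int64(4)), (np.int64(95), np.int64(175), np.int64(1)), (np.int64(38), np.int64(40), np.int64(106)), (np.int64(45), np.int64(42), np.int64(103)), (np.int64(52), np.int64(43), np.int64(101)), (np.int64(57), np.int64(39), np.int64(103))] [27, 72, 217, 209, 211, 162, 133, 129, 184]
182 [(np.int64(-21), np.int64(-26), np.int64(158)), (np.int64(-6), np.int64(-4), np.int64(140)), (np.int64(78), np.int64(169), np.int64(2)), (np.int64(85), np.int64(167), np.int64(1)), (np.int
[... 3236 characters left out ...]
np.int64(34), np.int64(-4), np.int64(83)), (np.int64(40), np.int64(-5), np.int64(82))] [112, 104, 108, 106, 98, 123, 112, 112, 67]
198 [(np.int64(-9), np.int64(-6), np.int64(87)), (np.int64(-1), np.int64(-2), np.int64(82)), (np.int64(3), np.int64(-6), np.int64(84)), (np.int64(8), np.int64(-9), np.int64(85)), (np.int64(15), np.int64(-7), np.int64(83)), (np.int64(19), np.int64(-12), np.int64(85)), (np.int64(25), np.int64(-10), np.int64(82)), (np.int64(31), np.int64(-12), np.int64(82)), (np.int64(36), np.int64(-14), np.int64(82))] [110, 164, 186, 166, 95, 98, 121, 108, 101]
-0.3 372.76909679820244 188.56425757994444
0 376.83819334462675 187.2117187537114
0.3 380.8172083502504 186.91751200816122
```

The ball sits at box x of about 1 to 19 mm, centre about 11 (pixel 381,187). The predicted "on" pixel is (380.8,186.9), and the force rose to 17 N at the stop, so the toggle is fully over. I'll retract so the cover can drop.

{"method": "send_rows", "body": {
  "xyz": [
    [-0.0044,-0.0011,0.009],
    [-0.02,-0.005,0.008],
    [-0.035,-0.0087,0],
    [-0.035,-0.0087,0],
    [-0.03,-0.0075,0.01],
    [0,0,0.04],
    [0,0,0.04],
    [0,0,0.04],
    [0,0,0.03],
    [0,0,0],
    [0,0,0],
    [0,0,0]
  ],
  "delta_rot": [
    [0,0,0],
    [0,0,0],
    [0,0,0],
    [0,0,0],
    [0,0,0],
    [0,0,0],
    [0,0,0],
    [0,0,0],
    [0,0,0],
    [0,0,0],
    [0,0,0],
    [0,0,0]
  ]
}}

```text
clock: 22.0
position: [0.5159, 0.1869, 0.2871]
ee_rot: [0.23, -0.118, 0.966, 0.028]
contact_force: [-0.2, 0.7, -0.2]
width: -0.0
gripper_force: 0.0
```

```bash
python3 - <<'E'
from h import *
st();im=grab('side','side8');P=(cloud(im)-O)@B*1000
m=(abs(P[...,0]-11)<14)&(abs(P[...,1])<12)&(P[...,2]>104)&(P[...,2]<128);print(m.sum(),P[m].min(0),P[m].max(0),P[m].mean(0))
E
```

```text
box xyz mm [-132.1    0.3  287.1] tool x,y,z in box [[-0.893, 0.001, -0.45], [0.0, 1.0, 0.001], [0.45, 0.0, -0.893]] F box [-0.1  0.7 -0.2] q [ 0.21 -0.03  1.83  0.02  0.88 -1.61] t 22.0
31 [  2.97918887  -8.38800077 104.98051618] [ 17.81832963   6.04976417 127.65068887] [  8.08346674  -1.25127761 117.12246021]
```

{"method": "send_rows", "body": {
  "xyz": [
    [0,0,0],
    [0,0,0],
    [0,0,0],
    [0,0,0],
    [0,0,0],
    [0,0,0],
    [0,0,0],
    [0,0,0],
    [0,0,0],
    [0,0,0],
    [0,0,0],
    [0,0,0]
  ],
  "delta_rot": [
    [0,0,0],
    [0,0,0],
    [0,0,0],
    [0,0,0],
    [0,0,0],
    [0,0,0],
    [0,0,0],
    [0,0,0],
    [0,0,0],
    [0,0,0],
    [0,0,0],
    [0,0,0]
  ]
}}

```text
clock: 23.25
position: [0.5169, 0.1872, 0.2888]
ee_rot: [0.231, -0.118, 0.965, 0.029]
contact_force: [-0.2, 0.4, 0.3]
width: -0.0001
gripper_force: 0.0
```

{"method": "send_rows", "body": {
  "xyz": [
    [0,0,0],
    [0,0,0],
    [0,0,0],
    [0,0,0],
    [0,0,0],
    [0,0,0],
    [0,0,0],
    [0,0,0],
    [0,0,0],
    [0,0,0],
    [0,0,0],
    [0,0,0]
  ],
  "delta_rot": [
    [0,0,0],
    [0,0,0],
    [0,0,0],
    [0,0,0],
    [0,0,0],
    [0,0,0],
    [0,0,0],
    [0,0,0],
    [0,0,0],
    [0,0,0],
    [0,0,0],
    [0,0,0]
  ]
}}

```text
clock: 24.45
position: [0.5169, 0.1871, 0.2888]
ee_rot: [0.231, -0.118, 0.965, 0.029]
contact_force: [0.4, -0.6, 0.3]
width: 0.0001
gripper_force: 0.0
```

{"method": "send_rows", "body": {
  "xyz": [
    [0,0,0],
    [0,0,0],
    [0,0,0],
    [0,0,0],
    [0,0,0],
    [0,0,0],
    [0,0,0],
    [0,0,0],
    [0,0,0],
    [0,0,0],
    [0,0,0],
    [0,0,0]
  ],
  "delta_rot": [
    [0,0,0],
    [0,0,0],
    [0,0,0],
    [0,0,0],
    [0,0,0],
    [0,0,0],
    [0,0,0],
    [0,0,0],
    [0,0,0],
    [0,0,0],
    [0,0,0],
    [0,0,0]
  ]
}}

```text
clock: 25.65
position: [0.5169, 0.1872, 0.2888]
ee_rot: [0.231, -0.118, 0.965, 0.029]
contact_force: [-0.6, -0.3, 0.1]
width: 0.0001
gripper_force: 0.0
```

{"method": "send_rows", "body": {
  "xyz": [
    [0,0,0],
    [0,0,0],
    [0,0,0],
    [0,0,0],
    [0,0,0],
    [0,0,0],
    [0,0,0],
    [0,0,0],
    [0,0,0],
    [0,0,0],
    [0,0,0],
    [0,0,0]
  ],
  "delta_rot": [
    [0,0,0],
    [0,0,0],
    [0,0,0],
    [0,0,0],
    [0,0,0],
    [0,0,0],
    [0,0,0],
    [0,0,0],
    [0,0,0],
    [0,0,0],
    [0,0,0],
    [0,0,0]
  ]
}}

```text
clock: 26.85
position: [0.5169, 0.1871, 0.2888]
ee_rot: [0.231, -0.118, 0.965, 0.029]
contact_force: [0.2, -0.1, 1.2]
width: -0.0001
gripper_force: 0.0
```

```bash
python3 - <<'E'
from h import *
im=grab('side','side9')
s0=load('side0');P0=(cloud(s0)-O)@B*1000;P=(cloud(im)-O)@B*1000
for p in(P0,P):
    m=(abs(p[...,0]+50)<10)&(abs(p[...,1])<30)&(p[...,2]>90)&(p[...,2]<190);print('lip z',np.median(p[m][:,2]),m.sum())
    m=(abs(p[...,0]-5)<35)&(abs(p[...,1])<35)&(p[...,2]>115)&(p[...,2]<190);print('cov z',np.median(p[m][:,2]),m.sum())
E
```

```text
lip z 107.38375476525974 95
cov z 138.28996676742943 403
lip z 107.76403655773065 102
cov z 138.41873427910895 392
```

View pics/side9.png

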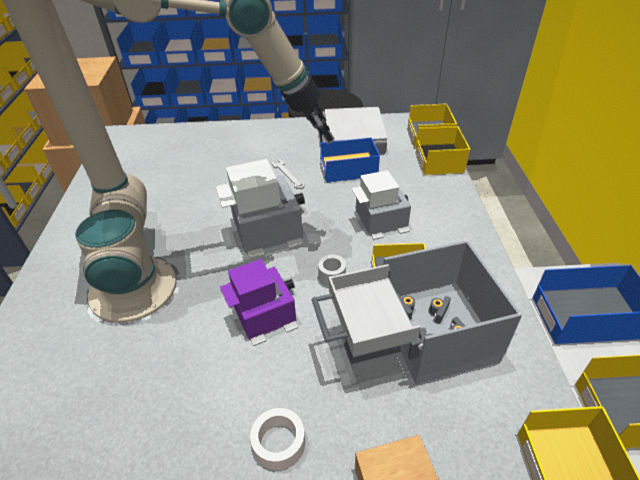

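```bash
python3 - <<'E'
from h import *
for t in('side7','side8'):
    g=load(t)['color'][180:194,376:388].mean(2);m=g<60;v,u=np.nonzero(m);print(t,m.sum(),u.mean()+376,v.mean()+180,u.min()+376,u.max()+376)
    print(g[3:11].astype(int))
E
```

```text
side7 24 380.0833333333333 186.95833333333334 376 383
[[106 165 215 223 184 164 185 209 212 168 134 131]
 [ 90 139 172 161 113  83 113 153 191 198 149 138]
 [ 54  95 113  70  51  47  50  70 137 168 130 127]
 [ 40  64 105  69  39  50  39  37  70  99 111 112]
 [ 32  37  90  67  37  42  35  35  72  78 106 113]
 [ 28  59  93  60  33  21  32  39  83  76  85 122]
 [ 70  99 118  81  51  32  52  66  84  76  67 110]
 [159 154 124 107  93  89  90  85  87  86  63  79]]
side8 10 379.9 187.0 379 381
[[209 209 213 215 181 159 159 153 170 194 199 156]
 [192 189 186 162 102  63  97 163 192 182 144 127]
 [187 180 133  64  28  33 103 173 167 139 127 127]
 [191 190  98  28  20 102 166 166 138 128 131 132]
 [185 185  89  21  34 119 164 142 131 129 133 131]
 [183 182  91  31  27  78 111 134 133 131 134 132]
 [148 148 100  74  43  35  65 117 132 134 136 134]
 [108 101 102 102  96  76  73  95 119 135 135 134]]
```

```bash
python3 -c "
from rig import order
print(order.sign_off())"
```

```text
the job is handed in; nothing more can be done
None
```

The job is handed in at about 27 s: all four blocks are in the hopper, the tray is back down, the toggle is over to the far ("on") side, the cover is shut, and nothing else on the bench looked moved in the last picture.

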